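# Sweep a fingertip along the sprung buttons of a fixture plate

### The arm

A 7-joint arm with a two-finger parallel gripper is mounted at the origin on a cart in front of the work surface, level with it; the furniture and walls round the work are solid. World frame = base frame: x ahead of the robot, y to its left, z up, the work surface at z = 0. Lengths are in m, angles in rad, forces in N, time in s.
With the tool pointing down it reaches from about 0.425 to 0.875 m from the base axis. Payload 4.7 kg.
Tool frame: the origin (TCP) lies midway between the tips of the shut fingers; the grasp point (between the pads) lies 19 mm behind it (ctrl.grip_point_offset is the distance from the TCP to the grasp point, in m); z points along the fingers, y is the line along which they close (so a half turn about z gives the same grasp; the last joint's range is limited). The gripper opens to 87 mm and grips with 3 to 60 N. Pads are 19 mm wide; open, the fingers measure 117 mm over their backs; the gripper's body (75 mm by 190 mm) begins 51 mm behind the grasp point.
Start: joints at [-1.23, 0.321, -0.07, 1.45, 0.023, 1.371, -0.057], TCP at [0.209, 0.616, 0.192] pointing down, gripper open.
Joint ranges: [-2.86, 2.86], [-0.3, 2.09], [-1.38, 1.24], [0.06, 2.45], [-1.56, 4.7], [0.09, 2.05], [-2.69, 2.69]. Speed limits (rad/s): [2.57, 2.57, 3.14, 3.14, 3.14, 3.14, 3.14].

### API

Orientations are given as a rotation vector (axis times angle).
In Python, from bench import ctrl gives the robot as it stands. The module is installed in compiled form; this text tells all that it offers.
- The arm moves only by the shell command python3 -m handwheel 'ROWS' [OPENING] [FORCE]. ROWS is JSON, a list of rows, each an object of numbers: "x", "y", "z": the shift along the tool's x, y, z in m; "wx", "wy", "wz": the turn, a rotation vector about the tool's x, y, z in degrees. A call has 1 to 10 rows; each row is the pose to reach, as a shift and turn from the pose commanded when the call began, along the tool's axes at that moment; what a row does not reach only later rows make up. A row lasts 1/12 s, in which the tool goes at most 41.7 mm and 7.16 degrees, less where a joint would pass 70% of its speed; a pose out of reach is approached as far as the arm can. A call with a gripper value outside its range is refused whole. OPENING is the finger opening in m, from 0 to 0.087, set as the call begins (- or left out, the last holds). The fingers move at their own pace and stop on an object; FORCE is the grip in N (left out, the last holds). Time passes only in rows, so rows that repeat a pose let the fingers close. It gives the time, the measured TCP pose, the force, the opening and the grip force at its end, in the units of the state.
- ctrl.get_state(): the state, without advancing time (a new reading comes with each control period).
- ctrl.get_image(name): name is "scene" or "top"; returns a dict with "image" (400x640x3 uint8, red, green, blue), "K" (3x3 intrinsics, pixels), "k1" (the pictures are not rectified: a ray, as slopes to the right and down, at radius r is drawn at 1 + k1 r^2 times it, then the intrinsics apply), "world_to_cam" (4x4, takes a point from world to camera coordinates). Camera axes: x right, y down, z forward; pixel columns grow to the right and rows downward; lengths in m; the calibration is good to about 2 mm. A picture is of the moment at which its call begins. There is no depth.
- ctrl.close_job(): hands the job in; it is judged then, once.
The state is a dict: "time": time; "joint_positions": joint angles; "qd": joint speeds; "joint_torque": joint torques, N m; "position": TCP position; "tool_rot": TCP orientation; "ft_force": force on the tool from outside, world axes, zero at the start; "torque": the same for the moment, N m; "grip_width": opening from 0.0 (shut) to 1.0 (fully open); "grip_force": force on a finger pad.
Only numpy, scipy, OpenCV 4.12 (cv2) and the standard library are available. Lean on these libraries where they do the work, as an engineer would, in place of code of your own. Each camera call takes 0.05 s, during which the arm holds its last target. There are 200 camera calls.

### The job

Check that the five sprung buttons on the fixture plate move freely: with closed fingertips, begin at the end of the curved row where the bush stands and sweep along the row in one pass, down in contact rather than hopping, so that each button in turn dips visibly under the touch and comes up again behind it. Touch lightly: push no button fully down, press on nothing hard, and leave the bush, the spring, the bearing and everything else lying where they are. Finish on the last button, at the spring end, still holding it lightly pressed part of the way down when the program ends.

Things in the scene. Friction and masses are not known exactly. Their poses are not given: they have to be found in the camera images.
- plate: Fixed grey plate, 130 (x) x 250 (y) x 30 mm. Origin: centre of its underside; x away from the robot, y left, z up. On top five round sprung buttons in an arc (110 mm radius, bulging to +x), 45 mm apart; tops at rest 44 mm above the bench. Closed fingertips running level 2 to 6 mm below the tops' rest height ride over each dome and dip it; from about 7 mm down they catch on the flanks.
- top1 (a point): Highest point of the smooth steel button at the left (+y) end of the row: a spherical dome (21 mm radius, 40 mm across at the plate) standing 14 mm above the plate. The point sinks with the button.
- button1 (a joint): How far the button at the left (+y) end of the row is pressed down, in m: 0 at rest (up), 0.012 fully down. Light spring: about 0.7 N to start, 5 N fully down; it comes back up by itself.
- top2 (a point): Highest point of the smooth steel button second from the left: a spherical dome (21 mm radius, 40 mm across at the plate) standing 14 mm above the plate. The point sinks with the button.
- button2 (a joint): How far the button second from the left is pressed down, in m: 0 at rest (up), 0.012 fully down. Light spring: about 0.7 N to start, 5 N fully down; it comes back up by itself.
- top3 (a point): Highest point of the smooth steel button in the middle of the row: a spherical dome (21 mm radius, 40 mm across at the plate) standing 14 mm above the plate. The point sinks with the button.
- button3 (a joint): How far the button in the middle of the row is pressed down, in m: 0 at rest (up), 0.012 fully down. Light spring: about 0.7 N to start, 5 N fully down; it comes back up by itself.
- top4 (a point): Highest point of the smooth steel button second from the right: a spherical dome (21 mm radius, 40 mm across at the plate) standing 14 mm above the plate. The point sinks with the button.
- button4 (a joint): How far the button second from the right is pressed down, in m: 0 at rest (up), 0.012 fully down. Light spring: about 0.7 N to start, 5 N fully down; it comes back up by itself.
- top5 (a point): Highest point of the smooth steel button at the right (-y) end of the row: a spherical dome (21 mm radius, 40 mm across at the plate) standing 14 mm above the plate. The point sinks with the button.
- button5 (a joint): How far the button at the right (-y) end of the row is pressed down, in m: 0 at rest (up), 0.012 fully down. Light spring: about 0.7 N to start, 5 N fully down; it comes back up by itself.
- mid1 (a point): Fixed point on the line of the row, halfway between buttons 1 and 2 counted from the left, at the height of the button tops at rest (nothing solid there).
- mid2 (a point): Fixed point on the line of the row, halfway between buttons 2 and 3 counted from the left, at the height of the button tops at rest (nothing solid there).
- mid3 (a point): Fixed point on the line of the row, halfway between buttons 3 and 4 counted from the left, at the height of the button tops at rest (nothing solid there).
- mid4 (a point): Fixed point on the line of the row, halfway between buttons 4 and 5 counted from the left, at the height of the button tops at rest (nothing solid there).
- corner_left (a point): Point on the plate's top face in its far left (+y) corner, 65 mm from the nearest button; the bush or the coil spring stands here.
- corner_right (a point): Point on the plate's top face in its far right (-y) corner, 65 mm from the nearest button; the bush or the coil spring stands here.
- bush: Plain pale flanged bush, 39 mm across, 30 mm tall, loose, standing in one far corner of the plate (left or right; it differs): it shows at which end of the row to begin. Origin: centre of its underside, z up.
- coil_spring: Steel coil spring, 25 mm across, 37 mm tall, loose, standing in the other far corner of the plate. Origin: centre of its underside, z up.
- bearing: Ball bearing, 42 mm across, 13 mm high, lying loose on the plate in the hollow of the arc, about 54 mm nearer the robot than the middle button. Origin: centre of its underside.
- marker_pen: Marker pen, 130 mm long, 17 mm thick, lying loose on the bench left of the plate. Origin: centre of its underside; y along it.
- tape: Roll of tape, 95 mm across, 19 mm high, lying loose on the bench at the left. Origin: centre of its underside.
- loose_nut: Hex nut, 24 mm across, 10 mm high, lying loose on the bench right of the plate. Origin: centre of its underside.

How it is judged:
By the outcome, as a careful person would: the job done as asked, in the order asked, and still so for the second after the job is handed in, while the arm keeps its last pose, push and grip.
It also fails if it takes over 38 s, if anything falls off the work surface, if the arm or the gripper's body presses on something with over 40 N, if the wrist force passes 120 N, or if a joint passes its speed limit or range.

## Working session

There is one attempt and no reset: what is moved stays moved. The work goes in short steps, Python scripts to look and compute and a shell command to move; the robot and the scene stay as the last step left them, time stands still between calls to the robot, and variables do not carry over. Pictures are saved under pics/ and viewed, at most 10 in all, crops included, and the job is handed in when it is done.

```bash
mkdir -p pics
cat > h.py <<'E'
import numpy as np, cv2
from bench import ctrl
def ray(im,u,v):
    K=im["K"];d=np.array([(u-K[0][2])/K[0][0],(v-K[1][2])/K[1][1]]);s=d.copy()
    for _ in range(30): s=d/(1+im["k1"]*(s@s))
    T=np.array(im["world_to_cam"]);R=T[:3,:3];return -R.T@T[:3,3],R.T@np.array([s[0],s[1],1])
def at(im,u,v,z):
    c,d=ray(im,u,v);return c+d*(z-c[2])/d[2]
def proj(im,p):
    T=np.array(im["world_to_cam"]);q=T[:3,:3]@p+T[:3,3];s=q[:2]/q[2];s=s*(1+im["k1"]*(s@s));K=np.array(im["K"])
    return K[:2,:2]@s+K[:2,2]
E
python3 - <<'E'
from h import *
for n in("scene","top"):
    im=ctrl.get_image(n);cv2.imwrite(f"pics/{n}0.png",im["image"][:,:,::-1])
    print(n,np.round(im["world_to_cam"],3).tolist(),im["k1"])
s=ctrl.get_state();print(s["time"],s["position"],s["tool_rot"],s["ft_force"],s["grip_width"])
E
```

```text
scene [[0.841, -0.541, 0.003, -0.399], [-0.361, -0.565, -0.742, 0.301], [0.403, 0.623, -0.67, 1.12], [0.0, 0.0, 0.0, 1.0]] -0.016527275980231862
top [[-0.021, -1.0, -0.019, 0.107], [-0.995, 0.023, -0.093, 0.504], [0.093, 0.017, -0.995, 1.561], [0.0, 0.0, 0.0, 1.0]] 0.0382442304359846
0.1 [0.20854857 0.61506385 0.19096786] [-5.11008638e-01 -3.09958497e+00  2.66670511e-03] [-0.17172634  0.49407626 -0.45248737] 0.9977980649321908
```

View pics/top0.png

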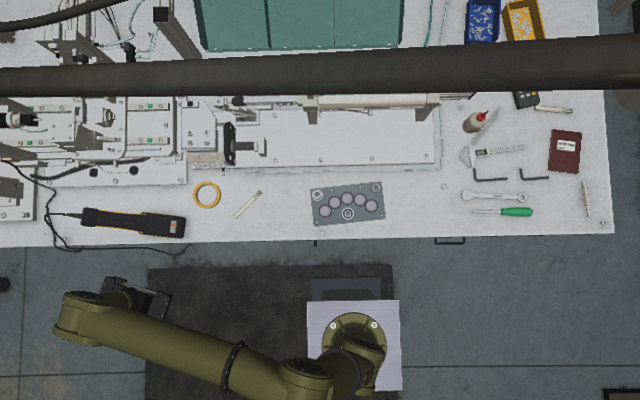

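View pics/scene0.png

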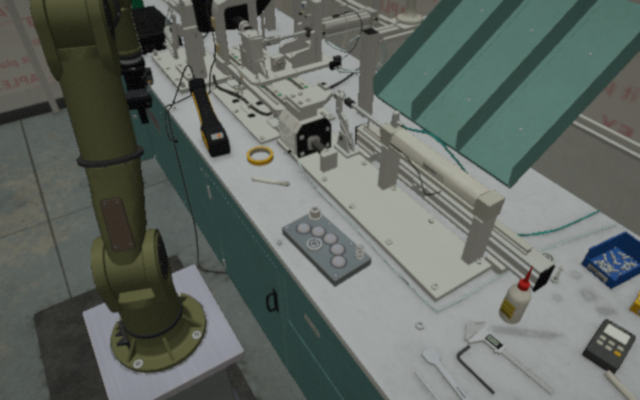

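The top view shows the plate near (347,203), with the buttons around (325–373, 198–211). Zooming in.

Run:
```python
import cv2,numpy as np
a=cv2.imread("pics/top0.png")[172:236,300:396];b=cv2.imread("pics/scene0.png")[195:291,270:386]
a=cv2.resize(a,None,fx=8,fy=8,interpolation=cv2.INTER_CUBIC)[:,:768];cv2.imwrite("pics/ta.png",a)
cv2.imwrite("pics/sa.png",cv2.resize(b,None,fx=6,fy=6,interpolation=cv2.INTER_CUBIC))
```

```text
(no output)
```

View pics/ta.png

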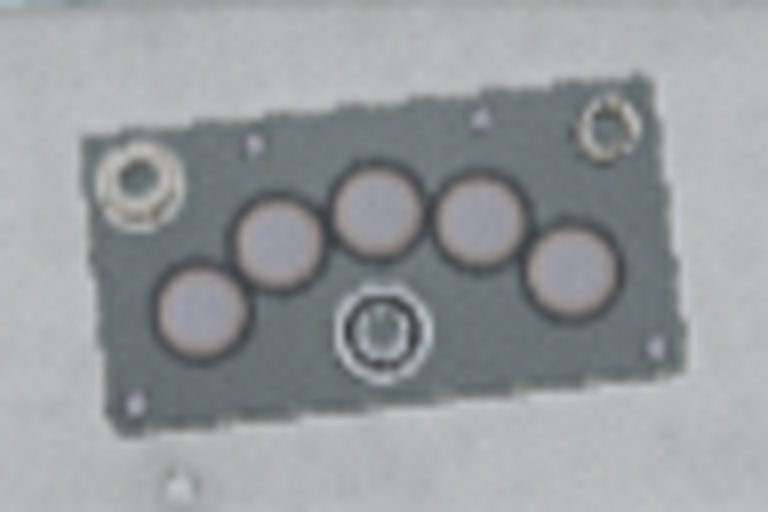

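View pics/sa.png

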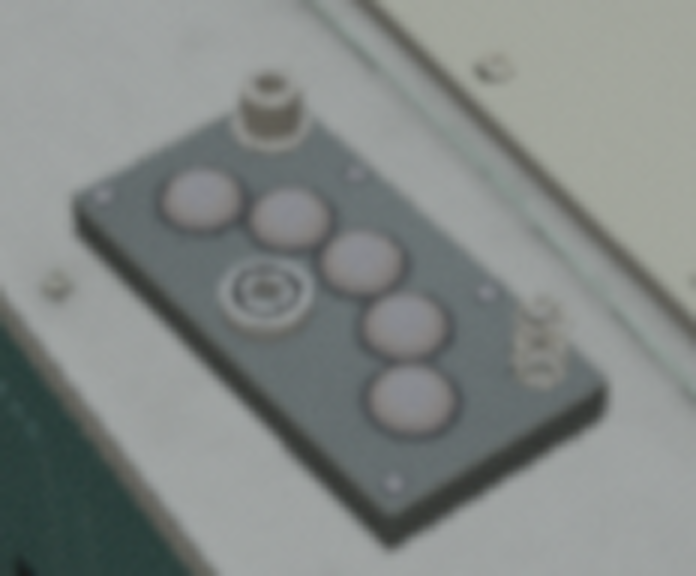

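Top view: the bush is at the far left, near px (317,195), and the spring at the far right, near (376,188). So I sweep from button 1 (+y) to button 5. Next I fit the row model to the dome outlines in both views.

```bash
cat > fit.py <<'E'
from h import *
from scipy.optimize import least_squares
ims={n:ctrl.get_image(n) for n in("top","scene")}
px={"top":(np.array([(202,312),(279,241),(376,211),(481,221),(572,270)])+.5)/8-.5+[300,172],
"scene":(np.array([(203,200),(290,217),(362,262),(405,326),(411,399)])+.5)/6-.5+[270,195]}
a=np.linspace(0,2*np.pi,60)
cap=np.vstack([[.021*np.sin(t)*np.cos(p),.021*np.sin(t)*np.sin(p),.044-.021+.021*np.cos(t)] for t in np.linspace(0,np.arccos(7/21),12) for p in a])
da=2*np.arcsin(22.5/110)
def row(q,k=np.arange(5)):
    t=(2-np.asarray(k))*da;l=np.c_[.11*np.cos(t)-.11,.11*np.sin(t)];c,s=np.cos(q[2]),np.sin(q[2])
    return l@np.array([[c,s],[-s,c]])+q[:2]
def pred(n,q):
    o=[]
    for b in row(q):
        P=np.array([proj(ims[n],p+[*b,0]) for p in cap]);o.append((P.max(0)+P.min(0))/2)
    return np.array(o)
def fit(ns,x0=(.5,.08,0.)):
    r=least_squares(lambda q:np.concatenate([(pred(n,q)-px[n]).ravel() for n in ns]),x0);return r
E
python3 - <<'E'
from fit import *
for ns in(["top"],["scene"],["top","scene"]):
    r=fit(ns);print(ns,r.x,np.degrees(r.x[2]),np.round(r.fun,1).tolist())
q=r.x;print(np.round(row(q),4))
im=ims["top"]
for u,v in((80,137),(650,75),(685,372),(115,435)):
    print("corner",at(im,(u+.5)/8-.5+300,(v+.5)/8-.5+172,.03))
E
```

```text
['top'] [0.50144709 0.01154577 0.08858019] 5.075270912339642 [-0.1, -0.0, -0.1, 0.2, 0.2, -0.1, -0.0, -0.1, 0.0, 0.1]
['scene'] [0.50347895 0.01457765 0.08442517] 4.837205744348414 [-0.2, -0.3, 0.1, 0.2, 0.0, 0.0, 0.0, -0.1, 0.0, 0.1]
['top', 'scene'] [0.50234983 0.01289493 0.08660937] 4.962351498252106 [-0.5, -0.3, -0.5, -0.1, -0.2, -0.3, -0.4, -0.3, -0.4, -0.1, -0.3, 0.3, 0.0, 0.7, 0.0, 0.5, 0.1, 0.5, 0.1, 0.6]
[[ 0.4602  0.0903]
 [ 0.4894  0.056 ]
 [ 0.5023  0.0129]
 [ 0.497  -0.0318]
 [ 0.4742 -0.0706]]
corner [0.53635562 0.1398128  0.03      ]
corner [ 0.55768974 -0.10820042  0.03      ]
corner [ 0.42852901 -0.11897857  0.03      ]
corner [0.40666142 0.12706148 0.03      ]
```

Both views agree within about 3 mm, and the plate corners match the given plate size. Next is a planner that prints rows in tool axes. It keeps the narrow (19 mm) side of the tips along the row.

```bash
cat > plan.py <<'E'
import sys,numpy as np,json
from scipy.spatial.transform import Rotation as R
from bench import ctrl
q=np.array([.5023,.0129,.0866]);da=2*np.arcsin(22.5/110)
def pose(k,z):
    t=(2-k)*da+q[2];c=q[:2]-.11*np.array([np.cos(q[2]),np.sin(q[2])])
    y=np.array([np.cos(t),np.sin(t),0]);zz=np.array([0,0,-1.]);x=np.cross(y,zz)
    return np.r_[c+.11*y[:2],z],R.from_matrix(np.c_[x,y,zz])
s=ctrl.get_state();p0=s["position"];R0=R.from_rotvec(s["tool_rot"])
print("t",round(s["time"],2),"p",np.round(p0,4),"F",np.round(s["ft_force"],1),"grip",s["grip_width"])
# args: k z pairs
for a in sys.argv[1:]:
    k,z=map(float,a.split(","));p,r=pose(k,z)
    d=R0.inv().apply(p-p0);w=(R0.inv()*r).as_rotvec(degrees=True)
    print(a,np.round(p,4),"mm",np.round(d*1e3,1),"deg",np.round(w,1))
E
python3 plan.py -0.6,0.1 -0.6,0.08
```

```text
t 0.2 p [0.2085 0.6152 0.1912] F [-0.3  0.   0.4] grip 0.9999542748131106
-0.6,0.1 [0.4369 0.1041 0.1   ] mm [-380.3 -410.7   91.8] deg [-0.1  0.   4.9]
-0.6,0.08 [0.4369 0.1041 0.08  ] mm [-380.3 -410.6  111.8] deg [-0.1  0.   4.9]
```

```bash
python3 -m handwheel '[{"x":-0.012,"y":-0.013},{"x":-0.036,"y":-0.039},{"x":-0.062,"y":-0.067},{"x":-0.088,"y":-0.095},{"x":-0.114,"y":-0.123},{"x":-0.140,"y":-0.151},{"x":-0.166,"y":-0.179},{"x":-0.192,"y":-0.207},{"x":-0.216,"y":-0.233},{"x":-0.228,"y":-0.246}]' 0 5
python3 plan.py -0.6,0.1
```

```text
t 0.2 p [0.2085 0.6152 0.1912] F [-0.3  0.   0.4] grip 0.9999542748131106
-0.6,0.1 [0.4369 0.1041 0.1   ] mm [-380.3 -410.7   91.8] deg [-0.1  0.   4.9]invalid input at $[0]: expected keys x, y, z, wx, wy, wz
```

All six keys are required.

```bash
python3 -m handwheel '[{"x":-0.012,"y":-0.013,"z":0,"wx":0,"wy":0,"wz":0},{"x":-0.036,"y":-0.039,"z":0,"wx":0,"wy":0,"wz":0},{"x":-0.062,"y":-0.067,"z":0,"wx":0,"wy":0,"wz":0},{"x":-0.088,"y":-0.095,"z":0,"wx":0,"wy":0,"wz":0},{"x":-0.114,"y":-0.123,"z":0,"wx":0,"wy":0,"wz":0},{"x":-0.140,"y":-0.151,"z":0,"wx":0,"wy":0,"wz":0},{"x":-0.166,"y":-0.179,"z":0,"wx":0,"wy":0,"wz":0},{"x":-0.192,"y":-0.207,"z":0,"wx":0,"wy":0,"wz":0},{"x":-0.216,"y":-0.233,"z":0,"wx":0,"wy":0,"wz":0},{"x":-0.228,"y":-0.246,"z":0,"wx":0,"wy":0,"wz":0}]' 0 5
python3 plan.py -0.6,0.1
```

```text
time: 1.03
position: [0.3478, 0.3048, 0.1921]
tool_rot: [0.519, 3.098, -0.001]
ft_force: [0.5, -0.0, -0.8]
grip_width: 0.323
grip_force: 0.0
t 1.03 p [0.3478 0.3048 0.1921] F [ 0.5 -0.  -0.8] grip 0.32320083213152706
-0.6,0.1 [0.4369 0.1041 0.1   ] mm [-149.5 -160.6   92.3] deg [-0.   0.1  4.6]
```

```bash
python3 -m handwheel '[{"x":-0.015,"y":-0.016,"z":0.004,"wx":0,"wy":0,"wz":0},{"x":-0.038,"y":-0.041,"z":0.012,"wx":0,"wy":0,"wz":1},{"x":-0.062,"y":-0.067,"z":0.025,"wx":0,"wy":0,"wz":2},{"x":-0.086,"y":-0.093,"z":0.040,"wx":0,"wy":0,"wz":3},{"x":-0.110,"y":-0.118,"z":0.056,"wx":0,"wy":0,"wz":4},{"x":-0.132,"y":-0.141,"z":0.072,"wx":0,"wy":0,"wz":4.6},{"x":-0.145,"y":-0.156,"z":0.086,"wx":0,"wy":0,"wz":4.6},{"x":-0.1495,"y":-0.1606,"z":0.092,"wx":0,"wy":0,"wz":4.6},{"x":-0.1495,"y":-0.1606,"z":0.092,"wx":0,"wy":0,"wz":4.6},{"x":-0.1495,"y":-0.1606,"z":0.092,"wx":0,"wy":0,"wz":4.6}]'
python3 plan.py -0.6,0.06 -0.6,0.04
python3 - <<'E'
from h import *
im=ctrl.get_image("scene");a=im["image"][130:310,240:420,::-1];cv2.imwrite("pics/s1.png",cv2.resize(a,None,fx=3.3,fy=3.3,interpolation=cv2.INTER_CUBIC))
E
```

```text
time: 1.87
position: [0.4354, 0.1104, 0.1001]
tool_rot: [-0.634, -3.076, -0.001]
ft_force: [0.1, 1.2, -0.2]
grip_width: 0.004
grip_force: 0.0
t 1.87 p [0.4354 0.1104 0.1001] F [ 0.1  1.2 -0.2] grip 0.0042843319951352595
-0.6,0.06 [0.4369 0.1041 0.06  ] mm [-3.9 -5.2 40.1] deg [ 0.  -0.   0.4]
-0.6,0.04 [0.4369 0.1041 0.04  ] mm [-3.9 -5.2 60.1] deg [ 0.  -0.   0.4]
```

View pics/s1.png

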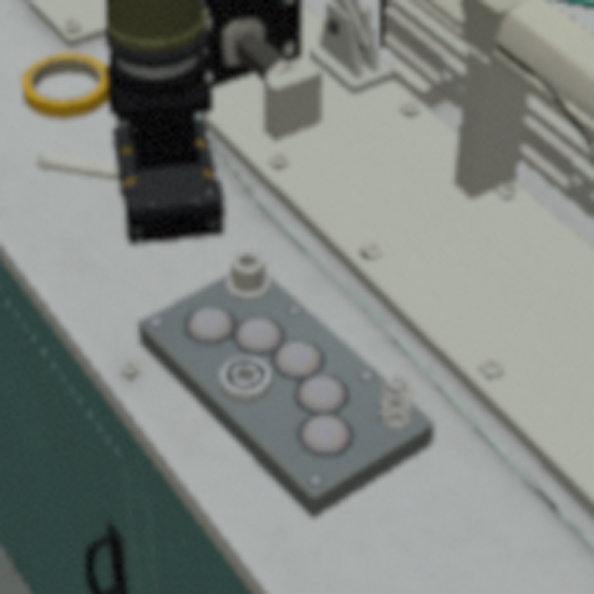

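The picture shows the gripper near (170,190) in the crop, well left of the plate, which doesn't match the reported TCP. I'll project the TCP into a fresh picture.

```bash
python3 - <<'E'
from h import *
for n in("scene","top"):
    im=ctrl.get_image(n);p=ctrl.get_state()["position"]
    a=im["image"][:,:,::-1].copy();u=proj(im,p);v=proj(im,p+[0,0,.07]);print(n,p,u,v)
    if n=="scene": o=(240,110)
    else: o=(270,130)
    c=cv2.resize(a[o[1]:o[1]+180,o[0]:o[0]+180],None,fx=2.2,fy=2.2,interpolation=cv2.INTER_CUBIC)
    for w,col in((u,(0,0,255)),(v,(0,255,0))): cv2.circle(c,tuple(int(x) for x in (w-o)*2.2),3,col,1)
    ims=[c] if n=="scene" else ims+[c]
cv2.imwrite("pics/b1.png",np.hstack(ims))
print(ctrl.get_state()["time"])
E
python3 plan.py -0.6,0.06
```

```text
scene [0.43580917 0.11135396 0.10080036] [291.14643597 209.40951007] [289.99291274 190.28682563]
top [0.43584952 0.11130962 0.10083948] [317.71963692 216.33365334] [317.05829661 215.1946029 ]
2.0167
t 2.02 p [0.4358 0.1113 0.1008] F [-0.2 -0.2 -0.8] grip 0.002193371801719815
-0.6,0.06 [0.4369 0.1041 0.06  ] mm [-3.7 -6.3 40.8] deg [0.1 0.  0.5]
```

View pics/b1.png

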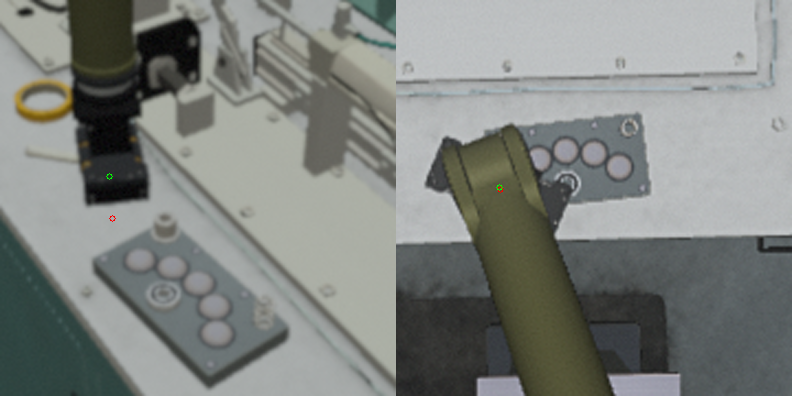

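The fingers are hidden behind the gripper's body. I'll check that by overlaying the given body box.

Run:
```python
from h import *
from scipy.spatial.transform import Rotation as R
s=ctrl.get_state();p=s["position"];Rm=R.from_rotvec(s["tool_rot"]).as_matrix();out=[]
for n,o in(("scene",(240,110)),("top",(270,130))):
    im=ctrl.get_image(n);a=im["image"][:,:,::-1].copy();f=2.2
    c=cv2.resize(a[o[1]:o[1]+180,o[0]:o[0]+180],None,fx=f,fy=f,interpolation=cv2.INTER_CUBIC)
    def box(hx,hy,z0,z1,col):
        for z in(z0,z1):
            P=[(proj(im,p+Rm@np.array([sx*hx,sy*hy,-z]))-o)*f for sx,sy in((1,1),(1,-1),(-1,-1),(-1,1))]
            cv2.polylines(c,[np.int32(P)],True,col,1)
    box(.0375,.095,.07,.12,(0,255,0));box(.0095,.015,0,.06,(0,0,255));out.append(c)
cv2.imwrite("pics/b2.png",np.hstack(out))
```

```text
(no output)
```

View pics/b2.png

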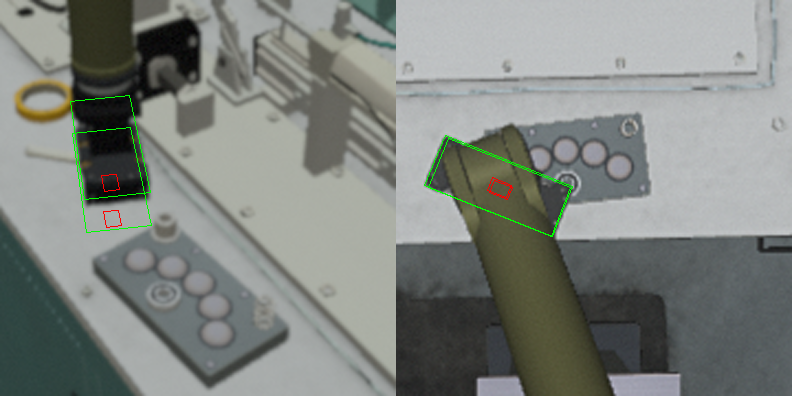

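The top view matches. In the scene view the body sits about 13 px higher than predicted and no fingertips show where they should. Zooming there.

Run:
```python
from h import *
im=ctrl.get_image("scene");a=im["image"][150:240,250:350,::-1]
cv2.imwrite("pics/b3.png",cv2.resize(a,None,fx=6,fy=6,interpolation=cv2.INTER_CUBIC))
s=ctrl.get_state();print(s["position"],s["joint_positions"],s["joint_torque"])
```

```text
[0.43579732 0.11055794 0.10055234] [-0.71409212 -0.0534973   0.39848586  2.05594867  0.02254964  1.13392401
  0.84014718] [-1.69595325e-02 -2.33146781e+01 -6.76584039e-01 -2.88997257e+01
 -1.68685714e-02  7.77529087e-02 -3.72035574e-03]
```

View pics/b3.png

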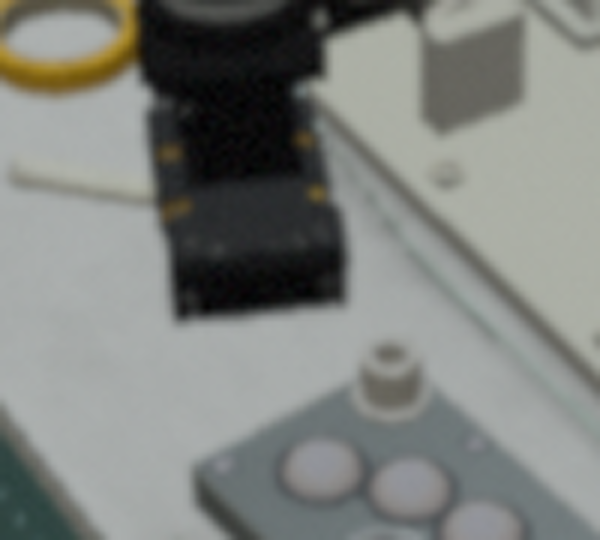

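The body appears about 50 mm higher than its stated box. The contact force will settle the height, so I'll descend over button 1 in gentle steps.

```bash
python3 plan.py 0,0.06 0,0.05
```

```text
t 2.17 p [0.4358 0.1106 0.1006] F [0.3 0.5 0.7] grip 0.007392433398287815
0,0.06 [0.4602 0.0903 0.06  ] mm [-30.4  -9.1  40.6] deg [ 0.1  0.  14.6]
0,0.05 [0.4602 0.0903 0.05  ] mm [-30.4  -9.1  50.6] deg [ 0.1  0.  14.6]
```

```bash
python3 -m handwheel '[{"x":-0.008,"y":-0.002,"z":0.005,"wx":0,"wy":0,"wz":4},{"x":-0.018,"y":-0.005,"z":0.015,"wx":0,"wy":0,"wz":8},{"x":-0.026,"y":-0.008,"z":0.026,"wx":0,"wy":0,"wz":12},{"x":-0.030,"y":-0.009,"z":0.034,"wx":0,"wy":0,"wz":14.6},{"x":-0.0304,"y":-0.009,"z":0.039,"wx":0,"wy":0,"wz":14.6},{"x":-0.0304,"y":-0.009,"z":0.041,"wx":0,"wy":0,"wz":14.6},{"x":-0.0304,"y":-0.009,"z":0.041,"wx":0,"wy":0,"wz":14.6},{"x":-0.0304,"y":-0.009,"z":0.041,"wx":0,"wy":0,"wz":14.6}]'
python3 plan.py 0,0.06 0,0.04
python3 - <<'E'
from h import *
from scipy.spatial.transform import Rotation as R
s=ctrl.get_state();p=s["position"];Rm=R.from_rotvec(s["tool_rot"]).as_matrix()
im=ctrl.get_image("scene");o=np.array((250,150));f=6
c=cv2.resize(im["image"][150:250,250:370,::-1],None,fx=f,fy=f,interpolation=cv2.INTER_CUBIC)
for z in(0,.05):
    P=[(proj(im,p+Rm@np.array([sx*.0095,sy*.015,-z]))-o)*f for sx,sy in((1,1),(1,-1),(-1,-1),(-1,1))]
    cv2.polylines(c,[np.int32(P)],True,(0,0,255),1)
cv2.imwrite("pics/b4.png",c)
E
```

```text
time: 2.83
position: [0.46, 0.0897, 0.0593]
tool_rot: [1.018, 2.972, 0.001]
ft_force: [-0.9, -0.2, -0.3]
grip_width: 0.007
grip_force: 0.0
t 2.83 p [0.46   0.0897 0.0593] F [-0.9 -0.2 -0.3] grip 0.007126480254807241
0,0.06 [0.4602 0.0903 0.06  ] mm [ 0.2  0.6 -0.7] deg [0. 0. 0.]
0,0.04 [0.4602 0.0903 0.04  ] mm [ 0.2  0.6 19.3] deg [0. 0. 0.]
```

View pics/b4.png

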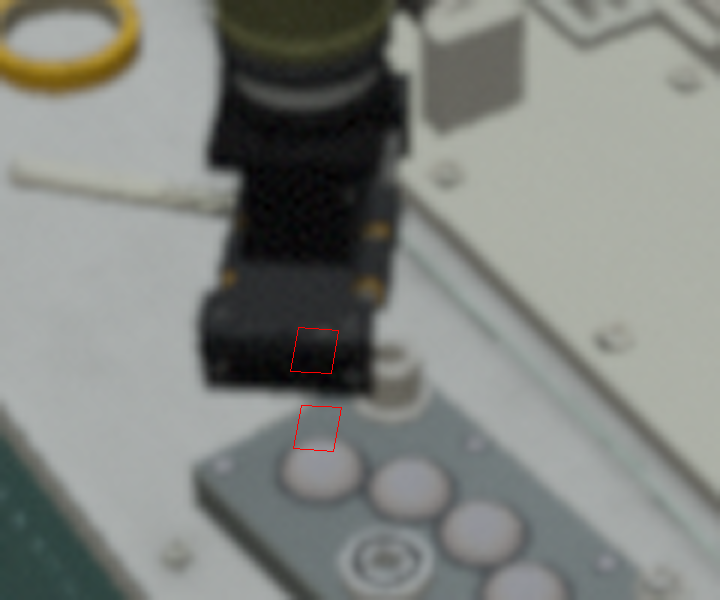

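The camera shows no fingertips at the predicted spot (318,428), which is clear bench and plate. So I'll step down, averaging the force.

```bash
cat > f.py <<'E'
import numpy as np
from bench import ctrl
F=[];P=[]
for _ in range(6):
    ctrl.get_image("scene");s=ctrl.get_state();F.append(s["ft_force"]);P.append(s["position"])
print("t",s["time"],"F",np.round(np.mean(F,0),2),"sd",np.round(np.std(F,0),2),"P",np.round(np.mean(P,0),4))
E
python3 f.py
python3 -m handwheel '[{"x":0,"y":0,"z":0.004,"wx":0,"wy":0,"wz":0},{"x":0,"y":0,"z":0.009,"wx":0,"wy":0,"wz":0},{"x":0,"y":0,"z":0.012,"wx":0,"wy":0,"wz":0},{"x":0,"y":0,"z":0.013,"wx":0,"wy":0,"wz":0},{"x":0,"y":0,"z":0.013,"wx":0,"wy":0,"wz":0}]' |head -2
python3 f.py
python3 -m handwheel '[{"x":0,"y":0,"z":0.001,"wx":0,"wy":0,"wz":0},{"x":0,"y":0,"z":0.003,"wx":0,"wy":0,"wz":0},{"x":0,"y":0,"z":0.005,"wx":0,"wy":0,"wz":0},{"x":0,"y":0,"z":0.006,"wx":0,"wy":0,"wz":0},{"x":0,"y":0,"z":0.006,"wx":0,"wy":0,"wz":0}]'|head -2
python3 f.py
```

```text
t 3.1833 F [-0.14  0.02  0.3 ] sd [0.52 0.5  0.27] P [0.4602 0.0894 0.0594]
time: 3.6
position: [0.4596, 0.0889, 0.0454]
t 3.9 F [-0.03 -0.03 -0.08] sd [0.34 0.36 0.4 ] P [0.4601 0.089  0.046 ]
time: 4.32
position: [0.4597, 0.089, 0.0396]
t 4.6167 F [-0.07 -0.18  0.25] sd [0.35 0.21 0.35] P [0.46   0.0891 0.0399]
```

No contact at a reported height of 40 mm. I'll work out the body's real height from its front lower edge in b4 (207,388)-(372,390).

Run:
```python
from h import *
from scipy.spatial.transform import Rotation as R
im=ctrl.get_image("scene");Rm=R.from_rotvec([1.018,2.972,.001]).as_matrix();p=np.array([.4602,.0894,.0594])
for e in(1,-1):
  for z in(0,.07,.10,.11,.12,.13):
    print(e,z,[np.round((proj(im,p+Rm@np.array([sx*.0375,e*.095,-z]))-[250,150])*6) for sx in(1,-1)])
# finger visibility now: tip prediction with tip raised
```

```text
1 0 [array([267., 293.]), array([416., 302.])]
1 0.07 [array([261., 184.]), array([415., 193.])]
1 0.1 [array([259., 135.]), array([415., 144.])]
1 0.11 [array([258., 119.]), array([415., 128.])]
1 0.12 [array([257., 102.]), array([415., 111.])]
1 0.13 [array([256.,  85.]), array([415.,  94.])]
-1 0 [array([210., 568.]), array([375., 579.])]
-1 0.07 [array([202., 458.]), array([373., 469.])]
-1 0.1 [array([198., 408.]), array([372., 419.])]
-1 0.11 [array([196., 390.]), array([372., 402.])]
-1 0.12 [array([195., 373.]), array([371., 384.])]
-1 0.13 [array([194., 356.]), array([371., 367.])]
```

The body's underside comes out about 45 mm higher than the reported TCP implies. I'll continue down in small steps, watching the force.

```bash
python3 -m handwheel '[{"x":0,"y":0,"z":0.001,"wx":0,"wy":0,"wz":0},{"x":0,"y":0,"z":0.003,"wx":0,"wy":0,"wz":0},{"x":0,"y":0,"z":0.005,"wx":0,"wy":0,"wz":0},{"x":0,"y":0,"z":0.006,"wx":0,"wy":0,"wz":0},{"x":0,"y":0,"z":0.006,"wx":0,"wy":0,"wz":0}]'|head -2
python3 f.py
python3 - <<'E'
from h import *
im=ctrl.get_image("scene");im2=ctrl.get_image("top")
c=cv2.resize(im["image"][150:250,250:370,::-1],(480,400),interpolation=cv2.INTER_CUBIC)
d=cv2.resize(im2["image"][170:250,296:360,::-1],(320,400),interpolation=cv2.INTER_CUBIC)
cv2.imwrite("pics/b5.png",np.hstack([c,d]))
E
```

```text
time: 5.08
position: [0.4597, 0.0889, 0.0335]
t 5.3833 F [0.32 0.08 0.06] sd [0.41 0.45 0.67] P [0.46   0.089  0.0339]
```

View pics/b5.png

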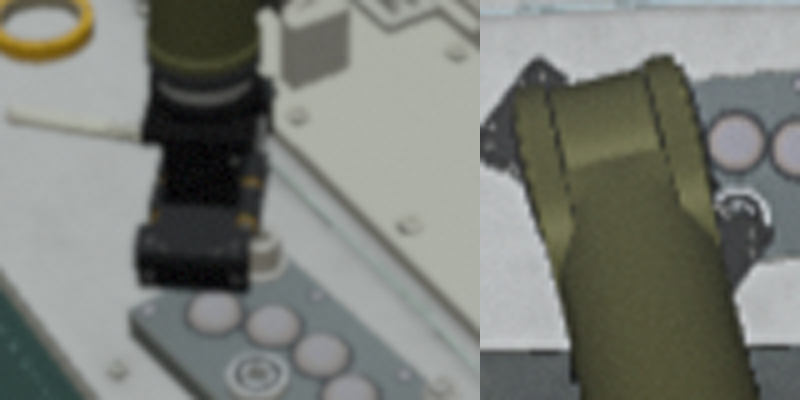

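No contact and the button isn't dipped at a reported 34 mm. Reported z is therefore about 45 mm too low, and contact should come near a reported z of 0. Continuing.

```bash
python3 -m handwheel '[{"x":0,"y":0,"z":0.002,"wx":0,"wy":0,"wz":0},{"x":0,"y":0,"z":0.006,"wx":0,"wy":0,"wz":0},{"x":0,"y":0,"z":0.010,"wx":0,"wy":0,"wz":0},{"x":0,"y":0,"z":0.014,"wx":0,"wy":0,"wz":0},{"x":0,"y":0,"z":0.017,"wx":0,"wy":0,"wz":0},{"x":0,"y":0,"z":0.018,"wx":0,"wy":0,"wz":0},{"x":0,"y":0,"z":0.018,"wx":0,"wy":0,"wz":0}]'|sed -n '1,2p;4p'
python3 f.py
python3 -m handwheel '[{"x":0,"y":0,"z":0.001,"wx":0,"wy":0,"wz":0},{"x":0,"y":0,"z":0.003,"wx":0,"wy":0,"wz":0},{"x":0,"y":0,"z":0.005,"wx":0,"wy":0,"wz":0},{"x":0,"y":0,"z":0.006,"wx":0,"wy":0,"wz":0},{"x":0,"y":0,"z":0.006,"wx":0,"wy":0,"wz":0}]'|sed -n '1,2p;4p'
python3 f.py
```

```text
time: 6.07
position: [0.4597, 0.0889, 0.0155]
ft_force: [0.1, 0.4, -0.5]
t 6.3667 F [0.01 0.11 0.19] sd [0.57 0.37 0.28] P [0.4602 0.0891 0.016 ]
time: 6.78
position: [0.4604, 0.0892, 0.01]
ft_force: [0.9, -0.2, 1.3]
t 7.0833 F [0.41 0.52 2.01] sd [0.68 0.24 0.52] P [0.4604 0.0892 0.0101]
```

Contact: 2.0 N at a reported z of 0.010, which is a dip of about 3.5 mm. From here each segment is the same arc in tool axes, so I sweep level to button 2.

```bash
python3 -m handwheel '[{"x":-0.005,"y":-0.0001,"z":0,"wx":0,"wy":0,"wz":2.62},{"x":-0.010,"y":-0.0005,"z":0,"wx":0,"wy":0,"wz":5.25},{"x":-0.015,"y":-0.001,"z":0,"wx":0,"wy":0,"wz":7.87},{"x":-0.020,"y":-0.0018,"z":0,"wx":0,"wy":0,"wz":10.5},{"x":-0.025,"y":-0.0029,"z":0,"wx":0,"wy":0,"wz":13.1},{"x":-0.0298,"y":-0.0041,"z":0,"wx":0,"wy":0,"wz":15.7},{"x":-0.0346,"y":-0.0056,"z":0,"wx":0,"wy":0,"wz":18.4},{"x":-0.0394,"y":-0.0073,"z":0,"wx":0,"wy":0,"wz":21},{"x":-0.044,"y":-0.0092,"z":0,"wx":0,"wy":0,"wz":23.6},{"x":-0.044,"y":-0.0092,"z":0,"wx":0,"wy":0,"wz":23.6}]'|sed -n '1,2p;4p'
python3 f.py; python3 plan.py 1,0.01 2,0.01
```

```text
time: 7.92
position: [0.4891, 0.054, 0.0099]
ft_force: [-0.3, -0.8, 2.4]
t 8.2167 F [ 0.13 -1.34  1.58] sd [0.56 0.61 0.54] P [0.489  0.0545 0.0099]
t 8.22 p [0.489  0.0547 0.01  ] F [ 0.4 -2.2  1.6] grip 0.007861836223638079
1,0.01 [0.4893 0.056  0.01  ] mm [ 1.   0.9 -0. ] deg [-0.  0. -0.]
2,0.01 [0.5023 0.0129 0.01  ] mm [-43.1  -8.3  -0. ] deg [-0.   0.  23.6]
```

```bash
sed -i 's/range(6)/range(int(__import__("sys").argv[1]) if len(__import__("sys").argv)>1 else 6)/' f.py; python3 f.py 20; python3 -c "
from bench import ctrl;print(ctrl.get_state()['torque'])"
```

```text
t 9.2167 F [-0.24 -1.14  1.73] sd [0.48 0.42 0.47] P [0.489  0.0547 0.0099]
[-0.35482121  0.12426269 -0.00461197]
```

Lateral readings fit friction after a slight settle-back, and the vertical load is a steady 1.7–2 N. On to button 3, easing off at the end and running 0.5 mm lower.

```bash
python3 -m handwheel '[{"x":-0.005,"y":-0.0001,"z":0.0002,"wx":0,"wy":0,"wz":2.7},{"x":-0.010,"y":-0.0004,"z":0.0005,"wx":0,"wy":0,"wz":5.5},{"x":-0.015,"y":-0.0009,"z":0.0005,"wx":0,"wy":0,"wz":8.2},{"x":-0.020,"y":-0.0016,"z":0.0005,"wx":0,"wy":0,"wz":11},{"x":-0.025,"y":-0.0026,"z":0.0005,"wx":0,"wy":0,"wz":13.7},{"x":-0.030,"y":-0.0038,"z":0.0005,"wx":0,"wy":0,"wz":16.4},{"x":-0.035,"y":-0.0053,"z":0.0005,"wx":0,"wy":0,"wz":19.1},{"x":-0.039,"y":-0.0067,"z":0.0005,"wx":0,"wy":0,"wz":21.4},{"x":-0.042,"y":-0.0078,"z":0.0005,"wx":0,"wy":0,"wz":23},{"x":-0.043,"y":-0.0083,"z":0.0005,"wx":0,"wy":0,"wz":23.6}]'|sed -n '1,2p;4p'
python3 f.py 10; python3 plan.py 2,0.01 3,0.0095
```

```text
time: 10.05
position: [0.5026, 0.0133, 0.0096]
ft_force: [-0.4, 1.1, 2.0]
t 10.55 F [0.5  0.2  1.99] sd [0.64 0.52 0.36] P [0.5026 0.0132 0.0096]
t 10.55 p [0.5026 0.0132 0.0096] F [1.  0.4 2.2] grip 0.008633164402087603
2,0.01 [0.5023 0.0129 0.01  ] mm [-0.2 -0.3 -0.4] deg [ 0.  -0.  -0.1]
3,0.0095 [ 0.4969 -0.0318  0.0095] mm [-44.3  -9.4   0.1] deg [ 0.  -0.  23.5]
```

Button 3 reads 2.0 N, about 3.5 mm, and is centred. On to button 4.

```bash
python3 -m handwheel '[{"x":-0.005,"y":-0.0001,"z":0,"wx":0,"wy":0,"wz":2.6},{"x":-0.010,"y":-0.0005,"z":0,"wx":0,"wy":0,"wz":5.3},{"x":-0.015,"y":-0.001,"z":0,"wx":0,"wy":0,"wz":7.9},{"x":-0.020,"y":-0.0018,"z":0,"wx":0,"wy":0,"wz":10.5},{"x":-0.025,"y":-0.0029,"z":0,"wx":0,"wy":0,"wz":13.1},{"x":-0.030,"y":-0.0042,"z":0,"wx":0,"wy":0,"wz":15.8},{"x":-0.035,"y":-0.0058,"z":0,"wx":0,"wy":0,"wz":18.5},{"x":-0.040,"y":-0.0076,"z":0,"wx":0,"wy":0,"wz":21.2},{"x":-0.043,"y":-0.0088,"z":0,"wx":0,"wy":0,"wz":22.9},{"x":-0.0443,"y":-0.0093,"z":0,"wx":0,"wy":0,"wz":23.5}]'|sed -n '1,2p;4p'
python3 f.py 10; python3 plan.py 3,0.01 4,0.0095
```

```text
time: 11.38
position: [0.4966, -0.0321, 0.0094]
ft_force: [0.6, 1.1, 1.7]
t 11.8833 F [-0.65 -0.69  1.8 ] sd [0.5  0.57 0.33] P [ 0.4966 -0.0322  0.0094]
t 11.88 p [ 0.4966 -0.0321  0.0094] F [-0.9 -0.6  1.3] grip 0.0037194708917181077
3,0.01 [ 0.4969 -0.0318  0.01  ] mm [ 0.5  0.2 -0.6] deg [-0.  0.  0.]
4,0.0095 [ 0.4741 -0.0706  0.0095] mm [-43.6  -9.   -0.1] deg [-0.   0.  23.6]
```

Button 4 reads 1.8 N. Last segment, to button 5.

```bash
python3 -m handwheel '[{"x":-0.005,"y":-0.0001,"z":0,"wx":0,"wy":0,"wz":2.6},{"x":-0.010,"y":-0.0005,"z":0,"wx":0,"wy":0,"wz":5.3},{"x":-0.015,"y":-0.001,"z":0.0002,"wx":0,"wy":0,"wz":7.9},{"x":-0.020,"y":-0.0018,"z":0.0003,"wx":0,"wy":0,"wz":10.6},{"x":-0.025,"y":-0.0029,"z":0.0003,"wx":0,"wy":0,"wz":13.3},{"x":-0.030,"y":-0.0042,"z":0.0003,"wx":0,"wy":0,"wz":16},{"x":-0.035,"y":-0.0058,"z":0.0003,"wx":0,"wy":0,"wz":18.8},{"x":-0.039,"y":-0.0072,"z":0.0003,"wx":0,"wy":0,"wz":21},{"x":-0.042,"y":-0.0084,"z":0.0003,"wx":0,"wy":0,"wz":22.7},{"x":-0.0436,"y":-0.009,"z":0.0003,"wx":0,"wy":0,"wz":23.6}]'|sed -n '1,2p;4p'
python3 f.py 16; python3 plan.py 4,0.0095
python3 - <<'E'
from h import *
# has anything else moved? compare patches with the first pictures
for n,pts in(("scene",{"nut?":(420,325),"bush":(315,213),"spring":(360,250),"bearing":(314,244),"b1":(303,228)}),):
    im=ctrl.get_image(n)["image"][:,:,::-1].astype(int);a=cv2.imread("pics/scene0.png").astype(int)
    for k,(u,v) in pts.items(): print(k,np.abs(im-a)[v-7:v+8,u-7:u+8].mean().round(1))
E
```

```text
time: 12.72
position: [0.4749, -0.07, 0.0094]
ft_force: [0.2, 0.5, 1.0]
t 13.5167 F [0.82 0.33 2.04] sd [0.48 0.6  0.72] P [ 0.4746 -0.0702  0.0092]
t 13.52 p [ 0.4745 -0.0703  0.0092] F [1.3 0.6 2.5] grip 0.008895510513999458
4,0.0095 [ 0.4741 -0.0706  0.0095] mm [-0.5 -0.1 -0.3] deg [ 0. -0.  0.]
nut? 12.8
bush 40.3
spring 16.2
bearing 14.1
b1 41.5
```

Button 5 is held at about 2 N, roughly 3.7 mm of its 12 mm travel. Handing in.

```bash
python3 -c "
from bench import ctrl
print(ctrl.close_job())"
```

```text
the job is handed in; nothing more can be done
None
```

I swept all five buttons in one level pass from the bush end, about 1.6–2 N at each stop (roughly 3–4 mm of dip), and handed in at 13.5 s still holding button 5 part-way down. I judged the dips from force, not sight. I took the running height from first contact because the reported tip height read about 30 mm too low, and at the end the arm seemed to hide the bush from the camera, so I couldn't check by picture that the loose parts hadn't moved.

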